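Unlatch and open the gate of the slide-tray dock

ROBOT

A 6-joint arm with a two-finger parallel gripper is mounted at the origin on the work surface. World frame = base frame: x ahead of the robot, y to its left, z up, the work surface at z = 0. Lengths are in m, angles in degrees, forces in N, time in s.
With the tool pointing down it reaches from about 0.3 to 0.75 m from the base axis. Payload 8.5 kg.
Tool frame: the origin (TCP) lies at the very end of the fingers, on their centre line; the grasp point (between the pads) lies 19 mm behind it; x points along the fingers, y is the direction in which the jaws open and shut, and the axes are right-handed (so a half turn about x gives the same grasp; the last joint's range is limited). The gripper opens to 85 mm and grips with 20 to 120 N. Pads are 22 mm wide; open, the fingers measure 114 mm over their backs; the gripper's body (76 mm by 85 mm) begins 54 mm behind the grasp point. The pads swing forward as they close: fully open they stand 13 mm farther back than shut.
Start: joints at [62.664, 21.807, 74.336, -0, 83.858, -12.336], TCP at [0.142, 0.531, 0.231] pointing down, gripper open.
Joint ranges: [-178.18, 178.18], [-50.72, 133.34], [12.68, 142.11], [-81.47, 261.47], [9.98, 163.14], [-165.26, 165.26]. Speed limits (degrees/s): [136.94, 136.94, 180, 180, 180, 180].

INTERFACE

Orientations are given as a 3x3 rotation matrix whose columns are the frame's x, y, z axes.
In Python, from rig import sensors, cams, env gives the robot as it stands.
- The arm moves only by the shell command python3 -m crank 'ROWS' [FORCE]. ROWS is a JSON object of lists of equal length, an entry for each row: "hand": the closure in counts, from 0 (fully open) to 255 (shut); "translation": the shift along the tool's x, y, z in m, a list of three; "dr": the turn, a rotation vector about the tool's x, y, z in rad, a list of three. A call has 1 to 5 rows; each row is the pose to reach, as a shift and turn from the pose commanded when the call began, along the tool's axes at that moment; what a row does not reach only later rows make up. A row lasts 1/10 s, in which the tool goes at most 50 mm and 8.59 degrees, less where a joint would pass 70% of its speed; a pose out of reach is approached as far as the arm can. A call with a gripper value outside its range is refused whole. The fingers move at their own pace and stop on an object; FORCE is the grip in N (left out, the last holds). Time passes only in rows, so rows that repeat a pose let the fingers close. It gives the time, the measured TCP pose, the force and the opening at its end, in the units of the state.
- sensors.observe(): the state, without advancing time (a new reading comes with each control period).
- cams.get_image(name): name is "side" or "top"; returns (picture, depth): 420x560x3 uint8, blue, green, red; 420x560 float32, m along the optical axis (not along the pixel's ray), 0 where there is no reading.
- cams.calibration(name): a dict with "vertical_fov" (degrees; the focal length in pixels is half the picture's height over the tangent of half this angle, whatever the lens; pixels are square), "cx", "cy" (the principal point, pixels), "extrinsics" (4x4, takes a point from camera to world coordinates). Camera axes: x right, y down, z forward; pixel columns grow to the right and rows downward; lengths in m; the calibration is good to about 2 mm. A picture is of the moment at which its call begins. calibration takes no time and is no camera call.
- env.close_job(): hands the job in, once; it reports no verdict.
The state is a dict: "time_s": time; "q": joint angles; "qvel": joint speeds; "joint_efforts": joint torques, N m; "position": TCP position; "tool_rot": TCP orientation; "ft_force": force on the tool from outside, world axes, zero at the start; "wrist_torque": the same for the moment, N m; "grip_width": finger opening in m.
Only numpy, scipy, OpenCV 4.12 (cv2) and the standard library are available. Lean on these libraries where they do the work, as an engineer would, in place of code of your own. Each camera call takes 0.05 s, during which the arm holds its last target. There are 200 camera calls.

TASK

Open the gate of the slide-tray dock beside the microscope: press its thumb lever down to lift the latch bar out of the catch, keep it lifted while you swing the gate out of the catch, then swing the gate wide open, about square to the dock or beyond, and let go. Be gentle: do not lean hard on the lever or force the bar against the catch, and leave the things standing around the dock as they are.

Things in the scene. Friction and masses are not known exactly. Their poses are not given: they have to be found in the camera images.
- dock: Open-topped metal slide-tray dock fixed on the bench, 240 mm deep, 370 mm wide, side walls 82 mm high. Origin on the bench below the middle of its front opening, in the plane of the shut gate. x axis into the dock (away from the side to which the gate opens), y along the shut gate towards the hinge, z up. Place and heading vary.
- gate (a joint): Gate angle, rad: 0 shut, grows as the free end swings out to the dock's -x side (clockwise from above), limit 1.85. Aluminium frame with clear pane, 10 mm thick; shut it reaches from the hinge 268 mm along the dock's -y; top rail 145 mm above the bench. It stays where left and takes 0.1 to 0.3 N m to move (damped).
- gate_hinge (a point): Point on the gate's vertical hinge axis at the height of the gate's top; in the dock frame at (0, 145, 145) mm. A post stands just beyond it.
- latch: Gravity latch: steel rocker in a bracket on top of the gate, along it and in its plane, 10 mm thick, 8 mm high. Origin on its pivot, 175 mm from the hinge axis, 165 mm above the bench; axes as the dock's when shut and down. Long arm: past the gate's free end into the catch; its short arm, towards the hinge, is the thumb lever. Falls back by its weight: 1 to 3 N on the thumb lever lifts it.
- thumb: Latch's thumb lever: level steel plate in front of the gate, 38 mm wide (y), top face 173 mm above the bench, 5 mm thick, with an upturned lip (14 high, 6 thick) on its outer edge. Origin on the top face, 120 mm from the hinge axis, 55 from the pivot, 44 in front of the gate's plane; x towards the gate. Lip's inner face at x = -17, plate free to x = +34. Fingertips can draw the gate by the lip.
- bar_tip (a point): Middle of the end face of the latch bar's long arm, 124 mm from the pivot; 165 mm above the bench when down. Rises about 2.2 mm per mm that the thumb lever's origin goes down: 4 to 17 mm down until the bar meets the catch's roof (differs with the catch's setting), 24 mm when out of the catch. Once out, it can drop to some 6 mm below level.
- catch: Catch on a post in line with the gate. Origin: middle of the floor on which the bar lies, 161 mm above the bench, 112 mm from the pivot. A steel plate makes a slot round the bar: a lip on the outer side that holds the gate shut, and a rubber-lined roof 11 mm above the lip's top. The lip's top is 6 to 32 mm above the floor, set differently each time: feel for it. At the roof the bar is 3 mm clear.
- tray: White slide tray, 160 x 100 x 22 mm, lying in the dock behind the gate; origin under its centre. Not to be disturbed.
- oil: Small amber bottle, 34 mm across, 65 mm high, standing beyond the catch; origin under its centre. Not to be disturbed.
- slidebox: Grey slide box, 100 x 85 x 35 mm, on the bench beyond the hinge; origin under its centre. Not to be disturbed.

How it is judged (in metres and radians):
On the way, in this order (a step that is already met when the one before it is completed fails the run):
1. fingers on the thumb lever, the bar's tip is raised at least 5 mm, the gate still within 0.1 rad of shut (contact force between the fingers and thumb above 0.5 N and height (world z) of bar_tip above 0.17 m and value of joint gate below 0.1 rad), for 0.1 s.
2. the gate has been swung out of the catch (past 0.2 rad) (value of joint gate above 0.2 rad), for 0.1 s.
At the end, for the whole second after the job is handed in: the gate stands open at least 1.3 rad, at rest (under 0.1 rad/s), with the latch bar dropped back down (its tip no higher than 2 mm above level) (value of joint gate above 1.3 rad and velocity of joint gate between -0.1 and 0.1 rad/s and height (world z) of bar_tip below 0.167 m); the robot touches nothing.
It fails at once if the thumb lever is pushed with more than 16 N while the gate is still in its catch (below 0.1 rad) (value of joint gate below 0.1 rad and contact force between any of the fingers, the arm and thumb above 16 N).
It fails at once if the latch bar is forced against the catch with more than 6.5 N (contact force between latch and catch above 6.5 N).
It fails at once if the tray, the bottle or the slide box is shifted by more than 15 mm (distance of any of tray, oil, slidebox from where it was at the start of the episode above 0.015 m).
It also fails if it takes over 48 s, if anything falls off the work surface, if the arm or the gripper's body presses on something with over 40 N, if the wrist force passes 120 N, or if a joint passes its speed limit or range.

## Working session

There is one attempt and no reset: what is moved stays moved. The work goes in short steps, Python scripts to look and compute and a shell command to move; the robot and the scene stay as the last step left them, time stands still between calls to the robot, and variables do not carry over. Pictures are saved under pics/ and viewed, about 8 in all and at most 12, crops included, and the job is handed in when it is done.

```bash
ls; mkdir -p pics; python3 - <<'E'
from rig import sensors,cams
import cv2,numpy as np
s=sensors.observe();print(s['time_s'],s['position'],s['tool_rot'],s['ft_force'],s['grip_width'])
for n in('side','top'):
    im,d=cams.get_image(n);cv2.imwrite(f'pics/{n}0.png',im);np.save(f'pics/{n}0.npy',d)
    print(n,{k:np.round(v,4).tolist() for k,v in cams.calibration(n).items()}, (d>0).mean())
E
```

```text
pics
0.0 [0.14221401 0.53100121 0.23071728] [[-6.58356283e-04  2.58792035e-01  9.65932839e-01]
 [-1.27711924e-03  9.65932043e-01 -2.58792692e-01]
 [-9.99998968e-01 -1.40398921e-03 -3.05419143e-04]] [0.97431071 0.82315559 0.77174716] 0.08574896376150852
side {'vertical_fov': 51.3084, 'cx': 278.3525, 'cy': 202.5939, 'extrinsics': [[0.9498, -0.2442, 0.1955, 0.4392], [-0.3128, -0.7451, 0.589, -0.5364], [0.0018, -0.6206, -0.7841, 0.8766], [0.0, 0.0, 0.0, 1.0]]} 0.9960034013605442
top {'vertical_fov': 42.2947, 'cx': 273.7721, 'cy': 214.3056, 'extrinsics': [[0.0184, -0.9981, 0.0585, 0.5659], [-0.9998, -0.0188, -0.0075, 0.0437], [0.0086, -0.0583, -0.9983, 1.4511], [0.0, 0.0, 0.0, 1.0]]} 0.9959863945578231
```

View pics/top0.png

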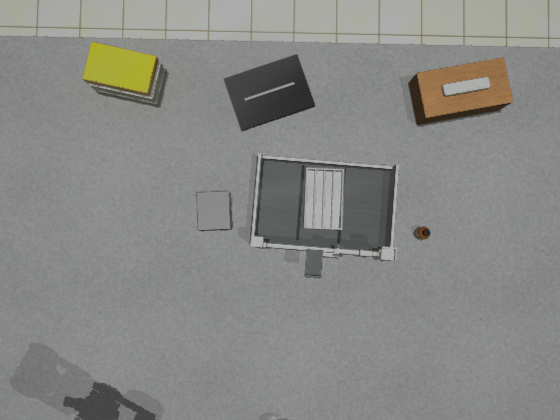

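View pics/side0.png

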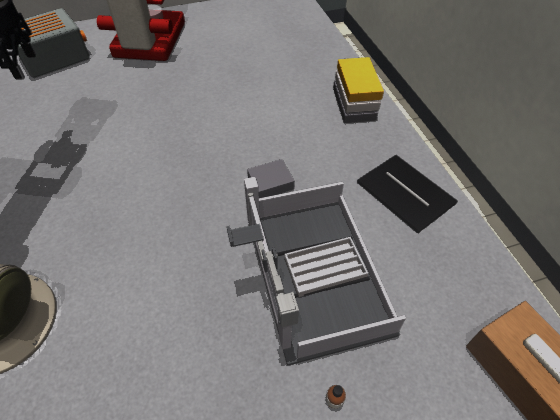

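The top view shows the dock front running along row ~250, with the hinge post at (258,241), the catch post at (388,254) and the thumb plate at (314,263), facing the robot. The side view shows the thumb plate at (245,235) and the catch at (288,303).

```bash
cat > h.py <<'E'
import numpy as np,cv2
from rig import cams
def cloud(n,d):
    c=cams.calibration(n);f=210/np.tan(np.radians(c['vertical_fov']/2))
    v,u=np.mgrid[:420,:560];E=np.array(c['extrinsics'])
    P=np.stack([(u-c['cx'])/f*d,(v-c['cy'])/f*d,d],-1)
    return P@E[:3,:3].T+E[:3,3]
E
python3 - <<'E'
from h import *
for n,(u0,u1,v0,v1) in dict(top=(240,410,225,285),side=(215,310,170,370)).items():
    im=cv2.imread(f'pics/{n}0.png');d=np.load(f'pics/{n}0.npy');P=cloud(n,d)
    s=4 if n=='top' else 3
    cv2.imwrite(f'pics/{n}0c.png',cv2.resize(im[v0:v1,u0:u1],None,fx=s,fy=s,interpolation=cv2.INTER_CUBIC))
    Q=P[v0:v1,u0:u1].reshape(-1,3)
    print(n,'bench',np.median(P[(P[...,2]<.03)&(P[...,2]>-.03)][:,2]))
    h,e=np.histogram(Q[:,2],np.arange(.06,.25,.005));print([(round(a,3),int(b)) for a,b in zip(e,h) if b])
    m=(P[...,2]>.155)&(P[...,2]<.2);m[:v0]=0;m[v1:]=0;m[:,:u0]=0;m[:,u1:]=0
    k,l,st,ce=cv2.connectedComponentsWithStats(m.astype(np.uint8))
    for i in range(1,k):
        if st[i,4]>8:
            q=P[l==i];print(st[i],q.mean(0).round(4),q.min(0).round(4),q.max(0).round(4))
    # dock side walls/gate: top rail line
    q=Q[(Q[:,2]>.135)&(Q[:,2]<.152)];print('rail',len(q),q.min(0).round(3),q.max(0).round(3),np.polyfit(q[:,1],q[:,0],1).round(4))
E
```

```text
top bench -0.00036138499406024316
[(np.float64(0.06), 11), (np.float64(0.065), 10), (np.float64(0.07), 16), (np.float64(0.075), 40), (np.float64(0.08), 60), (np.float64(0.085), 12), (np.float64(0.09), 2), (np.float64(0.095), 1), (np.float64(0.1), 3), (np.float64(0.11), 1), (np.float64(0.115), 2), (np.float64(0.12), 1), (np.float64(0.125), 1), (np.float64(0.13), 4), (np.float64(0.135), 16), (np.float64(0.14), 144), (np.float64(0.145), 108), (np.float64(0.15), 13), (np.float64(0.155), 49), (np.float64(0.16), 118), (np.float64(0.165), 209), (np.float64(0.17), 365), (np.float64(0.175), 121), (np.float64(0.18), 46), (np.float64(0.185), 35), (np.float64(0.19), 103), (np.float64(0.195), 86), (np.float64(0.2), 2)]
[250 236  13  12 136] [0.5762 0.0746 0.1611] [0.5631 0.0605 0.1551] [0.5892 0.0893 0.1665]
[304 245  93  34 996] [ 0.5421 -0.125   0.1768] [ 0.4939 -0.2502  0.1551] [ 0.5713 -0.0396  0.1997]
rail 276 [ 0.547 -0.217  0.135] [0.573 0.058 0.152] [0.0501 0.5659]
side bench 0.0010012477752675553
[(np.float64(0.06), 120), (np.float64(0.065), 114), (np.float64(0.07), 109), (np.float64(0.0
[... 192 characters left out ...]
4(0.115), 27), (np.float64(0.12), 27), (np.float64(0.125), 18), (np.float64(0.13), 17), (np.float64(0.135), 40), (np.float64(0.14), 141), (np.float64(0.145), 199), (np.float64(0.15), 59), (np.float64(0.155), 61), (np.float64(0.16), 166), (np.float64(0.165), 204), (np.float64(0.17), 600), (np.float64(0.175), 188), (np.float64(0.18), 115), (np.float64(0.185), 71), (np.float64(0.19), 90), (np.float64(0.195), 288), (np.float64(0.2), 2)]
[244 177  14  14 149] [0.5772 0.0703 0.1621] [0.5638 0.0552 0.1553] [0.5914 0.0893 0.166 ]
[ 227  224   72  101 1634] [ 0.545  -0.1474  0.1787] [ 0.495  -0.2529  0.155 ] [ 0.574  -0.0421  0.1998]
rail 402 [ 0.537 -0.253  0.135] [0.59  0.088 0.152] [0.0752 0.5678]
```

```bash
python3 -c "
import cv2,numpy as np
a=cv2.imread('pics/top0c.png');b=cv2.imread('pics/side0c.png');
b=b[:,:]
o=np.zeros((600,800,3),np.uint8);o[:240,:680]=a
o2=np.rot90(b); o2=np.ascontiguousarray(o2);o[250:250+o2.shape[0],:o2.shape[1]]=o2
cv2.imwrite('pics/c1.png',o)"
```

```text
(no output)
```

View pics/c1.png

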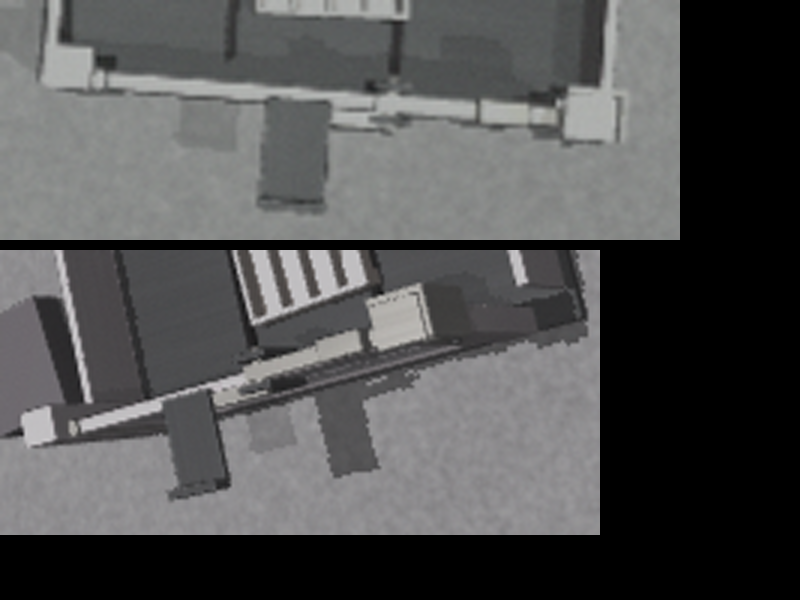

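The crop shows the dark thumb plate with its lip at the robot-side edge (crop x 258–330, lip at row ~205), and the white rail running from hinge post to catch post. Next: refine the heading and plate position.

```bash
python3 - <<'E'
from h import *
for n,(u0,u1,v0,v1) in dict(top=(262,312,225,285),side=(215,310,185,245)).items():
    im=cv2.imread(f'pics/{n}0.png');d=np.load(f'pics/{n}0.npy');P=cloud(n,d)
    m=(P[...,2]>.138)&(P[...,2]<.150)&(im.min(2)>140); m[:v0]=0;m[v1:]=0;m[:,:u0]=0;m[:,u1:]=0
    q=P[m];print(n,'rail',len(q),q.mean(0).round(4),q.min(0).round(3),q.max(0).round(3),cv2.fitLine(q[:,:2].astype(np.float32),cv2.DIST_HUBER,0,.01,.01).ravel())
    g=im.max(2)
    m=(P[...,2]>.164)&(P[...,2]<.195)&(g<125)&(P[...,1]>-.1)&(P[...,1]<-.02)&(P[...,0]<.56)&(P[...,0]>.45)
    q=P[m];print('plate',len(q),q.mean(0).round(4),np.percentile(q,[3,50,97],0).round(4).tolist(),cv2.minAreaRect((q[:,:2]*1000).astype(np.float32)))
    p=q[(q[:,0]>.51)];print(' plate z',np.median(p[:,2]), np.percentile(p[:,1],[2,50,98]))
    w=q[q[:,2]>.18];print(' lip',len(w),w.mean(0),w.min(0),w.max(0))
    m=(P[...,2]>.19)&(P[...,2]<.203)&(g>150)&(P[...,1]>-.3)&(P[...,1]<-.15)&(P[...,0]>.5)&(P[...,0]<.6)
    q=P[m];print('catchtop',len(q),q.mean(0),q.min(0),q.max(0))
    # far/side walls top z~82mm
    m=(P[...,2]>.078)&(P[...,2]<.086)&(P[...,0]>.5)&(P[...,0]<.85)&(P[...,1]>-.35)&(P[...,1]<.15)&(g>130)
    print(' walls',cv2.minAreaRect((P[m][:,:2]*1000).astype(np.float32)))
E
```

```text
top rail 151 [0.566  0.0018 0.1443] [ 0.56  -0.057  0.138] [0.573 0.058 0.15 ] [0.05277882 0.9986062  0.5659957  0.00175705]
plate 454 [ 0.5271 -0.0605  0.1737] [[0.4963, -0.0789, 0.1677], [0.5277, -0.0602, 0.1728], [0.5581, -0.0419, 0.1869]] ((526.8931884765625, -65.33390045166016), (47.744422912597656, 64.88211059570312), 86.50330352783203)
 plate z 0.172533612385263 [-0.07951108 -0.06040209 -0.04186621]
 lip 41 [ 0.49777911 -0.05818799  0.18596839] [ 0.49388888 -0.07593606  0.18032892] [ 0.50064638 -0.0407349   0.19187487]
catchtop 163 [ 0.55433112 -0.23148952  0.19485029] [ 0.53884114 -0.25021647  0.19049842] [ 0.56878919 -0.21491763  0.20082102]
 walls ((686.2237548828125, -96.01324462890625), (359.1123962402344, 211.79244995117188), 86.3226547241211)
side rail 158 [ 0.5673 -0.0018  0.1455] [ 0.56  -0.079  0.143] [0.575 0.056 0.149] [ 0.04092237  0.9991623   0.56754494 -0.01105538]
plate 587 [ 0.5273 -0.0645  0.1747] [[0.497, -0.082, 0.1703], [0.5274, -0.0645, 0.1736], [0.5577, -0.0445, 0.1879]] ((527.5639038085938, -70.03047180175781), (56.789859771728516, 64.09968566894531), 86.39323425292969)
 plate z 0.17350090177598076 [-0.08328466 -0.06442077 -0.04376806]
 lip 58 [ 0.49872168 -0.06301105  0.18694435] [ 0.49525773 -0.08057465  0.18060518] [ 0.50278742 -0.04263212  0.18956338]
catchtop 292 [ 0.55530552 -0.23265224  0.19615648] [ 0.54076592 -0.25151856  0.19335558] [ 0.5707565  -0.21562598  0.20055336]
 walls ((686.0127563476562, -96.92852783203125), (361.3915100097656, 213.08779907226562), 86.2380142211914)
```

```bash
cat > g.py <<'E'
import sys,numpy as np
from scipy.spatial.transform import Rotation as R
from rig import sensors
def goal(x,y,z,yaw):
    s=sensors.observe();T=np.array(s['tool_rot']);a=np.radians(yaw)
    G=np.array([[0,np.cos(a),np.sin(a)],[0,np.sin(a),-np.cos(a)],[-1,0,0]])
    print('shift',(T.T@(np.array([x,y,z])-s['position'])).round(4),'dr',R.from_matrix(T.T@G).as_rotvec().round(4),'q6',s['q'][5].round(1),'f',np.round(s['ft_force'],2),'pos',np.round(s['position'],4),'t',s['time_s'])
if __name__=='__main__': goal(*map(float,sys.argv[1:]))
E
python3 g.py 0.5204 -0.0566 0.235 -3.7
python3 -m crank '{"hand":[255,255,255,255,255],"translation":[[0,-0.036,0.036],[0,-0.07,0.07],[0,-0.105,0.105],[0,-0.14,0.14],[0,-0.175,0.175]],"dr":[[0.14,0,0],[0.28,0,0],[0.42,0,0],[0.56,0,0],[0.7,0,0]]}' 20
python3 g.py 0.5204 -0.0566 0.235 -3.7
```

```text
shift [-0.0038 -0.4697  0.5174] dr [1.3736e+00 6.0000e-04 1.3000e-03] q6 -12.3 f [-0.04 -0.32  0.16] pos [0.1422 0.531  0.2308] t 0.1
time_s: 0.6
position: [0.2664, 0.3151, 0.2312]
tool_rot: [[-0.0, 0.823, 0.568], [-0.0, 0.568, -0.823], [-1.0, -0.0, 0.0]]
ft_force: [0.8, -0.5, -0.3]
grip_width: 0.0121
shift [-0.0038 -0.002   0.4502] dr [6.684e-01 2.000e-04 2.000e-04] q6 -1.3 f [ 0.84 -0.5  -0.31] pos [0.2664 0.3151 0.2312] t 0.6
```

```bash

python3 -m crank '{"hand":[255,255,255,255,255],"translation":[[-0.001,0,0.05],[-0.002,0,0.1],[-0.003,0,0.15],[-0.004,0,0.2],[-0.004,0,0.25]],"dr":[[0.13,0,0],[0.26,0,0],[0.4,0,0],[0.53,0,0],[0.668,0,0]]}'
python3 g.py 0.5204 -0.0566 0.235 -3.7
```

```text
time_s: 1.1
position: [0.4098, 0.1099, 0.2354]
tool_rot: [[0.0, 0.998, -0.065], [0.0, -0.065, -0.998], [-1.0, 0.0, -0.0]]
ft_force: [1.7, 0.9, -0.1]
grip_width: -0.0003
shift [0.0004 0.1212 0.159 ] dr [-0.0002 -0.0001 -0.0001] q6 2.6 f [ 1.67  0.92 -0.12] pos [0.4098 0.1099 0.2354] t 1.1
```

```bash

python3 -m crank '{"hand":[255,255,255,255,255],"translation":[[0,0.03,0.04],[0,0.06,0.08],[0,0.091,0.12],[0,0.121,0.159],[0,0.121,0.159]],"dr":[[0,0,0],[0,0,0],[0,0,0],[0,0,0],[0,0,0]]}'
python3 g.py 0.5204 -0.0566 0.188 -3.7
python3 - <<'E'
from h import *
a,d=cams.get_image('top');b,e=cams.get_image('side')
o=np.hstack([cv2.resize(a[215:295,260:360],(400,320),interpolation=2),cv2.resize(b[170:290,190:340],(400,320),interpolation=2)])
cv2.imwrite('pics/p2.png',o)
E
```

```text
time_s: 1.6
position: [0.5227, -0.0585, 0.2341]
tool_rot: [[-0.001, 0.998, -0.064], [-0.001, -0.064, -0.998], [-1.0, -0.001, 0.001]]
ft_force: [-0.1, 0.8, -0.9]
grip_width: 0.0001
shift [ 0.0461 -0.0024 -0.0018] dr [0.0008 0.0007 0.0006] q6 -15.6 f [-0.09  0.79 -0.91] pos [ 0.5227 -0.0585  0.2341] t 1.6
```

View pics/p2.png

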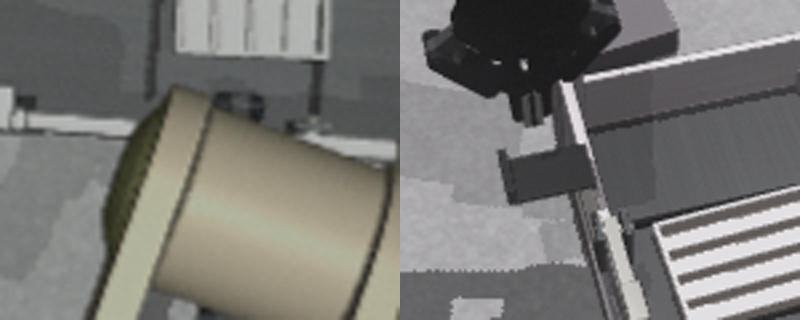

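The side crop shows the closed fingers above the plate at (535,105); the plate is at (545,175). The arm hides the plate in the top view. Now descending.

```bash

python3 -m crank '{"hand":[255,255,255,255,255],"translation":[[0.02,-0.001,-0.001],[0.04,-0.002,-0.002],[0.054,-0.002,-0.002],[0.054,-0.002,-0.002],[0.054,-0.002,-0.002]],"dr":[[0,0,0],[0,0,0],[0,0,0],[0,0,0],[0,0,0]]}'
python3 g.py 0.5204 -0.0566 0.173 -3.7
for i in 1 ; do python3 -m crank '{"hand":[255,255],"translation":[[0,0,0],[0,0,0]],"dr":[[0,0,0],[0,0,0]]}'; done
```

```text
time_s: 2.2
position: [0.5184, -0.0511, 0.182]
tool_rot: [[0.0, 0.998, -0.058], [-0.0, -0.058, -0.998], [-1.0, 0.0, 0.0]]
ft_force: [-0.1, 0.3, 0.6]
grip_width: -0.0001
shift [0.009  0.0023 0.0054] dr [ 0.0067  0.     -0.0003] q6 -15.3 f [-0.09  0.27  0.57] pos [ 0.5184 -0.0511  0.182 ] t 2.2
time_s: 2.4
position: [0.5188, -0.0517, 0.1822]
tool_rot: [[0.001, 0.998, -0.059], [-0.0, -0.059, -0.998], [-1.0, 0.001, 0.0]]
ft_force: [0.3, 0.2, 0.5]
grip_width: -0.0
```

```bash

python3 -m crank '{"hand":[255,255,255,255,255],"translation":[[0.002,0.001,0.003],[0.004,0.002,0.005],[0.006,0.002,0.005],[0.007,0.002,0.005],[0.007,0.002,0.005]],"dr":[[0,0,0],[0,0,0],[0,0,0],[0,0,0],[0,0,0]]}'
python3 -m crank '{"hand":[255,255,255,255],"translation":[[0.001,0,0],[0.002,0,0],[0.002,0,0],[0.002,0,0]],"dr":[[0,0,0],[0,0,0],[0,0,0],[0,0,0]]}'
python3 -m crank '{"hand":[255,255,255,255],"translation":[[0.001,0,0],[0.002,0,0],[0.002,0,0],[0.002,0,0]],"dr":[[0,0,0],[0,0,0],[0,0,0],[0,0,0]]}'
```

```text
time_s: 2.9
position: [0.5202, -0.057, 0.1741]
tool_rot: [[-0.0, 0.998, -0.059], [0.0, -0.059, -0.998], [-1.0, -0.0, -0.0]]
ft_force: [0.1, -0.4, 0.2]
grip_width: -0.0002
time_s: 3.3
position: [0.5204, -0.0569, 0.1725]
tool_rot: [[0.0, 0.998, -0.059], [-0.0, -0.059, -0.998], [-1.0, 0.0, 0.0]]
ft_force: [-0.4, 0.6, 2.4]
grip_width: -0.0004
time_s: 3.7
position: [0.5204, -0.0568, 0.1703]
tool_rot: [[0.0, 0.998, -0.059], [0.0, -0.059, -0.998], [-1.0, 0.0, -0.0]]
ft_force: [0.0, 1.8, 2.8]
grip_width: 0.0001
```

```bash
cat > chk.py <<'E'
import sys
from rig import sensors
s=sensors.observe();f=s['ft_force'];print('z',round(float(s['position'][2]),5),'f',[round(float(a),2) for a in f])
sys.exit(0 if f[2]<float(sys.argv[1]) else 1)
E
python3 -m crank '{"hand":[255,255,255],"translation":[[0.0007,0,0],[0.0007,0,0],[0.0007,0,0]],"dr":[[0,0,0],[0,0,0],[0,0,0]]}' >/dev/null && python3 chk.py 4.3 &&
python3 -m crank '{"hand":[255,255,255],"translation":[[0.0007,0,0],[0.0007,0,0],[0.0007,0,0]],"dr":[[0,0,0],[0,0,0],[0,0,0]]}' >/dev/null && python3 chk.py 4.3 &&
python3 -m crank '{"hand":[255,255,255],"translation":[[0.0007,0,0],[0.0007,0,0],[0.0007,0,0]],"dr":[[0,0,0],[0,0,0],[0,0,0]]}' >/dev/null && python3 chk.py 4.3 &&
python3 -m crank '{"hand":[255,255,255],"translation":[[0.0007,0,0],[0.0007,0,0],[0.0007,0,0]],"dr":[[0,0,0],[0,0,0],[0,0,0]]}' >/dev/null && python3 chk.py 4.3
```

```text
z 0.16961 f [-0.04, 2.78, 2.3]
z 0.16891 f [0.49, 2.78, 1.61]
z 0.16819 f [0.86, 2.73, 2.61]
z 0.1675 f [0.73, 2.47, 2.47]
```

```bash

python3 -m crank '{"hand":[255,255,255],"translation":[[0.0007,0,0],[0.0007,0,0],[0.0007,0,0]],"dr":[[0,0,0],[0,0,0],[0,0,0]]}' >/dev/null && python3 chk.py 4.3 &&
python3 -m crank '{"hand":[255,255,255],"translation":[[0.0007,0,0],[0.0007,0,0],[0.0007,0,0]],"dr":[[0,0,0],[0,0,0],[0,0,0]]}' >/dev/null && python3 chk.py 4.3 &&
python3 -m crank '{"hand":[255,255,255],"translation":[[0.0007,0,0],[0.0007,0,0],[0.0007,0,0]],"dr":[[0,0,0],[0,0,0],[0,0,0]]}' >/dev/null && python3 chk.py 4.3 &&
python3 -m crank '{"hand":[255,255,255],"translation":[[0.0007,0,0],[0.0007,0,0],[0.0007,0,0]],"dr":[[0,0,0],[0,0,0],[0,0,0]]}' >/dev/null && python3 chk.py 4.3 &&
python3 -m crank '{"hand":[255,255,255],"translation":[[0.0007,0,0],[0.0007,0,0],[0.0007,0,0]],"dr":[[0,0,0],[0,0,0],[0,0,0]]}' >/dev/null && python3 chk.py 4.3 &&
python3 -m crank '{"hand":[255,255,255],"translation":[[0.0007,0,0],[0.0007,0,0],[0.0007,0,0]],"dr":[[0,0,0],[0,0,0],[0,0,0]]}' >/dev/null && python3 chk.py 4.3
```

```text
z 0.16682 f [-0.03, 2.18, 2.48]
z 0.1661 f [0.89, 1.91, 1.81]
z 0.1654 f [-0.0, 2.43, 2.8]
z 0.16469 f [0.81, 2.53, 2.03]
z 0.16401 f [0.06, 2.06, 2.81]
z 0.16372 f [-1.07, 2.94, 6.5]
```

Roof contact at z≈0.1637. I'll back off to the middle of the slot, then close the gap to the lip.

```bash

python3 -m crank '{"hand":[255,255,255],"translation":[[-0.001,0,0],[-0.001,0,0],[-0.001,0,0]],"dr":[[0,0,0],[0,0,0],[0,0,0]]}' >/dev/null && python3 chk.py 5 &&
python3 -m crank '{"hand":[255,255,255,255],"translation":[[0,-0.001,0],[0,-0.002,0],[0,-0.003,0],[0,-0.003,0]],"dr":[[0,0,0],[0,0,0],[0,0,0],[0,0,0]]}' >/dev/null && python3 chk.py 5 &&
python3 -m crank '{"hand":[255,255,255],"translation":[[0,-0.001,0],[0,-0.002,0],[0,-0.002,0]],"dr":[[0,0,0],[0,0,0],[0,0,0]]}' && python3 chk.py 5 
```

```text
z 0.16426 f [1.15, 1.51, 3.41]
z 0.16438 f [1.21, 2.11, 2.54]
time_s: 7.7
position: [0.5152, -0.0566, 0.1643]
tool_rot: [[-0.0, 0.998, -0.059], [0.0, -0.059, -0.998], [-1.0, -0.0, -0.0]]
ft_force: [1.4, 2.3, 3.4]
grip_width: 0.0002
z 0.16432 f [1.44, 2.26, 3.37]
```

```bash

python3 -m crank '{"hand":[255,255,255],"translation":[[0,-0.001,0],[0,-0.002,0],[0,-0.002,0]],"dr":[[0,0,0],[0,0,0],[0,0,0]]}' >/dev/null && python3 chk.py 5 
python3 -m crank '{"hand":[255,255,255],"translation":[[0,-0.001,0],[0,-0.002,0],[0,-0.002,0]],"dr":[[0,0,0],[0,0,0],[0,0,0]]}' >/dev/null && python3 chk.py 5 
python3 - <<'E'
from h import *
b,e=cams.get_image('side')
o=np.hstack([cv2.resize(b[190:290,210:310],(400,400),interpolation=2),cv2.resize(b[260:360,250:350],(400,400),interpolation=2)])
cv2.imwrite('pics/p3.png',o)
E
```

```text
z 0.16432 f [1.25, 2.2, 2.4]
z 0.16433 f [2.06, 2.21, 2.62]
```

View pics/p3.png

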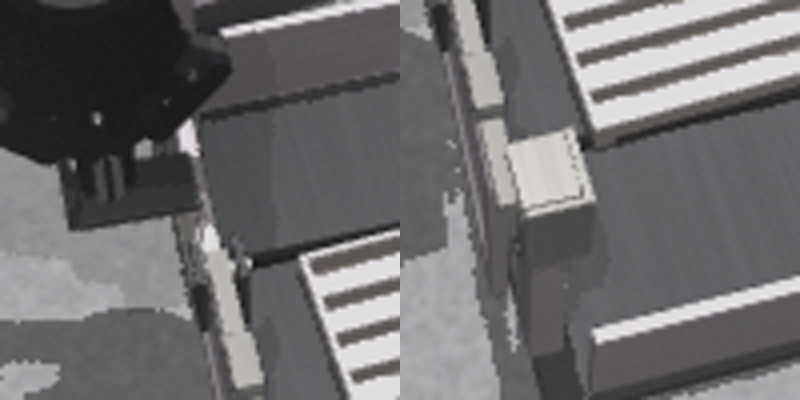

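The left crop shows the fingers on the plate just inside the lip (lip at ~(68,190), fingers ~(108,180)), with the lever tilted. The right crop shows the bar at (495,165) beside the catch head (550,170). Starting the arc gently.

```bash

python3 -m crank '{"hand":[255,255,255,255],"translation":[[0,-0.0023,-0.001],[0,-0.0046,-0.0021],[0,-0.0068,-0.0033],[0,-0.0068,-0.0033]],"dr":[[0.02,0,0],[0.04,0,0],[0.06,0,0],[0.06,0,0]]}' >/dev/null && python3 chk.py 5 
python3 - <<'E'
from rig import sensors
s=sensors.observe();print(s['position'],s['time_s'],s['wrist_torque'])
E
python3 -m crank '{"hand":[255,255,255,255],"translation":[[0,-0.0023,-0.001],[0,-0.0046,-0.0021],[0,-0.0068,-0.0033],[0,-0.0068,-0.0033]],"dr":[[0.02,0,0],[0.04,0,0],[0.06,0,0],[0.06,0,0]]}' >/dev/null && python3 chk.py 5 
python3 - <<'E'
from h import *
b,e=cams.get_image('side')
o=np.hstack([cv2.resize(b[190:290,210:310],(400,400),interpolation=2),cv2.resize(b[260:360,250:350],(400,400),interpolation=2)])
cv2.imwrite('pics/p4.png',o)
E
```

```text
z 0.16422 f [-0.69, 1.2, 2.98]
[ 0.50403969 -0.05249857  0.16422045] 8.75 [ 0.14002952  0.11536756 -0.00436684]
z 0.16426 f [-1.14, -0.32, 1.68]
```

View pics/p4.png

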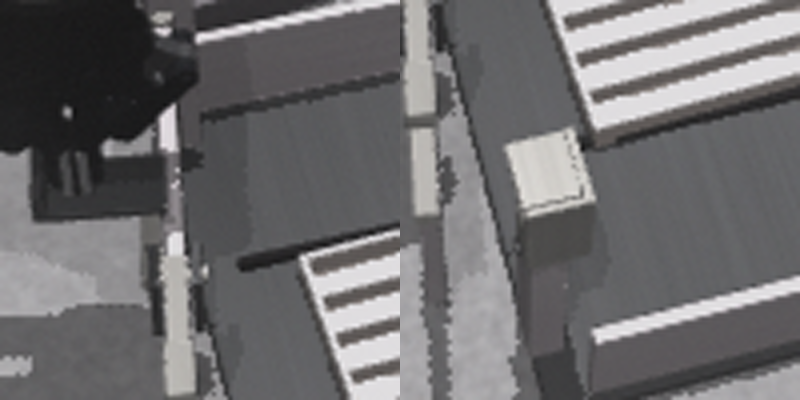

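The bar (425,165) is now clear of the catch head (550,170), so the gate is out. Continuing the arc.

```bash

python3 -m crank '{"hand":[255,255,255,255,255],"translation":[[0,-0.0056,-0.0027],[0,-0.0111,-0.0057],[0,-0.0165,-0.0089],[0,-0.0216,-0.0124],[0,-0.0266,-0.0162]],"dr":[[0.05,0,0],[0.1,0,0],[0.15,0,0],[0.2,0,0],[0.25,0,0]]}' >/dev/null && python3 chk.py 8 &&
python3 -m crank '{"hand":[255,255,255,255,255],"translation":[[0,-0.0056,-0.0027],[0,-0.0111,-0.0057],[0,-0.0165,-0.0089],[0,-0.0216,-0.0124],[0,-0.0266,-0.0162]],"dr":[[0.05,0,0],[0.1,0,0],[0.15,0,0],[0.2,0,0],[0.25,0,0]]}' >/dev/null && python3 chk.py 8 
python3 g.py 0.5 0 0.164 -30
python3 - <<'E'
from h import *
b,e=cams.get_image('side')
a,e=cams.get_image('top')
o=np.hstack([cv2.resize(a[200:310,250:400],(400,300),interpolation=2),cv2.resize(b[160:310,150:350],(400,300),interpolation=2)])
cv2.imwrite('pics/p5.png',o)
E
```

```text
z 0.16437 f [0.71, -0.8, 1.35]
z 0.16433 f [0.42, -1.83, 2.01]
shift [ 0.0003  0.0315 -0.0286] dr [-0.1574  0.0006 -0.0003] q6 23.9 f [ 0.42 -1.83  2.01] pos [ 0.4575 -0.0023  0.1643] t 10.2
```

View pics/p5.png

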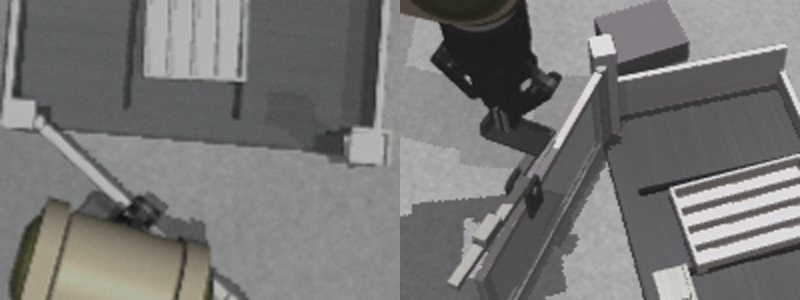

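The gate stands at roughly 0.7 rad. In the top crop it runs from the hinge (35,115) to (130,205), and the fingers are still on the lever. Continuing.

```bash

python3 -m crank '{"hand":[255,255,255,255,255],"translation":[[0,-0.0056,-0.0027],[0,-0.0111,-0.0057],[0,-0.0165,-0.0089],[0,-0.0216,-0.0124],[0,-0.0266,-0.0162]],"dr":[[0.05,0,0],[0.1,0,0],[0.15,0,0],[0.2,0,0],[0.25,0,0]]}' >/dev/null && python3 chk.py 8 &&
python3 -m crank '{"hand":[255,255,255,255,255],"translation":[[0,-0.0056,-0.0027],[0,-0.0111,-0.0057],[0,-0.0165,-0.0089],[0,-0.0216,-0.0124],[0,-0.0266,-0.0162]],"dr":[[0.05,0,0],[0.1,0,0],[0.15,0,0],[0.2,0,0],[0.25,0,0]]}' >/dev/null && python3 chk.py 8 &&
python3 -m crank '{"hand":[255,255,255,255,255],"translation":[[0,-0.0056,-0.0027],[0,-0.0111,-0.0057],[0,-0.0165,-0.0089],[0,-0.0216,-0.0124],[0,-0.0266,-0.0162]],"dr":[[0.05,0,0],[0.1,0,0],[0.15,0,0],[0.2,0,0],[0.25,0,0]]}' >/dev/null && python3 chk.py 8 
python3 g.py 0.5 0 0.164 -90
python3 - <<'E'
from h import *
b,e=cams.get_image('side')
a,e=cams.get_image('top')
o=np.hstack([cv2.resize(a[200:350,200:400],(400,300),interpolation=2),cv2.resize(b[130:280,100:300],(400,300),interpolation=2)])
cv2.imwrite('pics/p6.png',o)
E
```

```text
z 0.16427 f [0.32, -1.86, 2.54]
z 0.16418 f [-1.36, -2.12, 2.57]
z 0.16409 f [-0.92, -1.19, 2.15]
shift [ 0.      0.0951 -0.0383] dr [ 0.1413  0.0016 -0.0003] q6 78.2 f [-0.92 -1.19  2.15] pos [0.4487 0.0888 0.1641] t 11.8
```

View pics/p6.png

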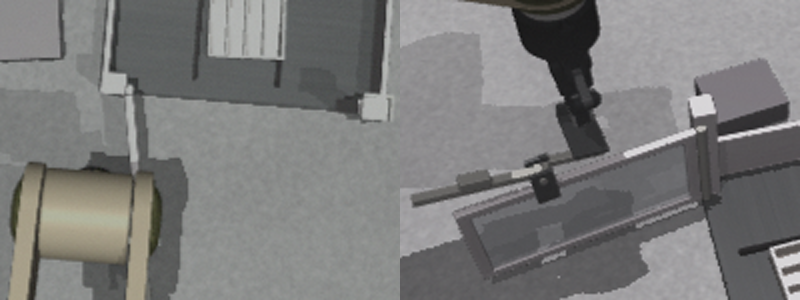

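The gate is nearly square to the dock (top crop: (128,90)→(137,170)). I'll add about 0.15 rad for margin, let it settle, and lift off.

```bash

python3 -m crank '{"hand":[255,255,255,255,255],"translation":[[0,-0.0056,-0.0027],[0,-0.0111,-0.0057],[0,-0.0165,-0.0089],[0,-0.0165,-0.0089],[0,-0.0165,-0.0089]],"dr":[[0.05,0,0],[0.1,0,0],[0.15,0,0],[0.15,0,0],[0.15,0,0]]}' >/dev/null && python3 chk.py 8
python3 -m crank '{"hand":[255,255,255,255,255],"translation":[[0,0.001,0],[0,0.002,0],[-0.005,0.003,0],[-0.01,0.003,0],[-0.015,0.003,0]],"dr":[[0,0,0],[0,0,0],[0,0,0],[0,0,0],[0,0,0]]}'
python3 -m crank '{"hand":[255,255,255,255,255],"translation":[[-0.02,0,0],[-0.05,0,0],[-0.09,0,0],[-0.13,0,0],[-0.15,0,0]],"dr":[[0,0,0],[0,0,0],[0,0,0],[0,0,0],[0,0,0]]}'
python3 -m crank '{"hand":[255,255,255,255,255],"translation":[[0,0,-0.05],[0,0,-0.1],[0,0,-0.15],[0,0,-0.15],[0,0,-0.15]],"dr":[[0,0,0],[0,0,0],[0,0,0],[0,0,0],[0,0,0]]}'
python3 - <<'E'
from h import *
b,e=cams.get_image('side')
a,d=cams.get_image('top')
P=cloud('side',e)
m=(P[...,0]>.2)&(P[...,0]<.56)&(P[...,1]>-.05)&(P[...,1]<.16)&(P[...,2]>.135)&(P[...,2]<.2)&(b.min(2)>120)
q=P[m];L=cv2.fitLine(q[:,:2].astype(np.float32),cv2.DIST_HUBER,0,.01,.01).ravel();print(len(q),L,'deg from -x',np.degrees(np.arctan2(L[1],L[0])))
t=q[q[:,0]<q[:,0].min()+.02];print('tip z',q[:,0].min(),np.median(t,0))
for k in np.arange(.26,.56,.03):
    w=q[abs(q[:,0]-k)<.015]
    if len(w):print(round(k,2),np.median(w,0).round(4))
o=np.hstack([cv2.resize(a[150:375,150:450],(400,300),interpolation=2),cv2.resize(b[100:415,50:410],(400,350),interpolation=2)[:300]])
cv2.imwrite('pics/p7.png',o)
E
```

```text
z 0.16431 f [0.1, 0.49, 2.28]
time_s: 12.9
position: [0.4555, 0.1033, 0.1798]
tool_rot: [[0.0, -0.008, -1.0], [-0.0, -1.0, 0.008], [-1.0, 0.0, -0.0]]
ft_force: [0.0, 0.5, 0.4]
grip_width: 0.0
time_s: 13.4
position: [0.4559, 0.1035, 0.333]
tool_rot: [[0.005, -0.008, -1.0], [-0.0, -1.0, 0.008], [-1.0, 0.0, -0.005]]
ft_force: [1.0, 0.0, -0.3]
grip_width: 0.0002
time_s: 13.9
position: [0.606, 0.1021, 0.3281]
tool_rot: [[-0.002, -0.008, -1.0], [-0.0, -1.0, 0.008], [-1.0, 0.0, 0.002]]
ft_force: [-0.4, 0.6, 0.2]
grip_width: 0.0001
299 [ 0.99994856 -0.01014227  0.4439505   0.05670494] deg from -x -0.5811191
tip z 0.3048334513960245 [0.31673483 0.05843451 0.14481929]
0.29 [0.3048 0.0581 0.1448]
0.32 [0.3212 0.0583 0.1449]
0.35 [0.3517 0.0574 0.1449]
0.38 [0.3702 0.0573 0.1446]
0.41 [0.4176 0.0578 0.1453]
0.44 [0.4401 0.0578 0.1455]
0.47 [0.4697 0.0566 0.1454]
0.5 [0.4997 0.0565 0.1451]
0.53 [0.5293 0.0559 0.1453]
0.56 [0.5517 0.0545 0.1461]
```

View pics/p7.png

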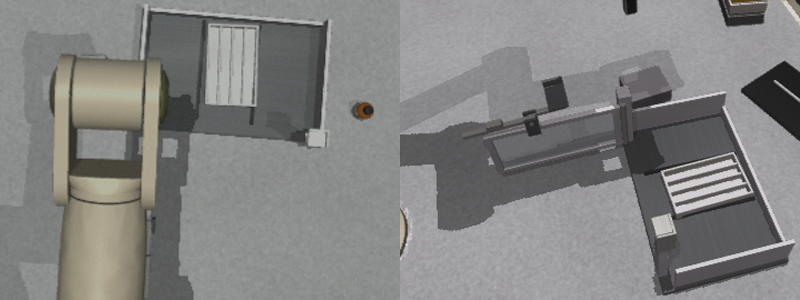

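The gate stands about square: the rail fit gives about 87° (1.52 rad), and nothing else has moved. A last check on the bar's height and that nothing is moving.

```bash
python3 - <<'E'
from h import *
from rig import sensors
b,e=cams.get_image('side');P=cloud('side',e)
m=(P[...,0]>.2)&(P[...,0]<.56)&(P[...,1]>.03)&(P[...,1]<.13)&(P[...,2]>.148)&(P[...,2]<.23)
q=P[m]
for k in np.arange(.26,.5,.02):
    w=q[abs(q[:,0]-k)<.01]
    if len(w):print(round(k,2),len(w),np.median(w,0).round(4),w[:,2].max().round(4))
s=sensors.observe();print(s['ft_force'],np.abs(s['qvel']).max(),s['time_s'])
E
```

```text
0.28 60 [0.2805 0.059  0.1628] 0.1663
0.3 67 [0.3001 0.0585 0.1635] 0.168
0.32 93 [0.3217 0.0564 0.1725] 0.1789
0.34 98 [0.3396 0.0564 0.1724] 0.1794
0.36 64 [0.36   0.0573 0.1671] 0.1698
0.38 97 [0.3846 0.0558 0.168 ] 0.1778
0.4 167 [0.3994 0.0491 0.1691] 0.1785
0.42 59 [0.4201 0.0657 0.1697] 0.1731
0.44 259 [0.4408 0.0925 0.176 ] 0.1931
0.46 279 [0.4598 0.095  0.1771] 0.1925
0.48 6 [0.4703 0.1061 0.1753] 0.1797
[-0.44966539 -0.17190816  0.35003673] 0.49269556703634193 14.05
```

```bash
python3 -m crank '{"hand":[255,255,255],"translation":[[0,0,0],[0,0,0],[0,0,0]],"dr":[[0,0,0],[0,0,0],[0,0,0]]}' && python3 -c "
from rig import env;print(env.close_job())"
```

```text
time_s: 14.35
position: [0.605, 0.1023, 0.3299]
tool_rot: [[0.001, -0.008, -1.0], [-0.0, -1.0, 0.008], [-1.0, 0.0, -0.001]]
ft_force: [-0.6, -0.0, -0.2]
grip_width: -0.0
the job is handed in; nothing more can be done
None
```

The gate is open and the job was handed in at about 14.4 s; no verdict was reported.

**What I did:** I pressed the thumb lever with the closed fingers until the bar met the catch's roof, where the vertical force at the wrist read 6.5 N. I backed off 1 mm to the middle of the slot, drew the gate out by the lip, swung it along its arc and lifted clear.

**Last checks:**
- **Gate angle:** about 1.52 rad (87°), from a line fitted to the top rail in the side view.
- **Latch bar:** dropped. Its top face near the tip is about 163–166 mm above the bench, so its middle is around 160 mm, slightly below level.
- **Robot:** clear of everything, with the force reading down to noise, under 1 N.
- **Things around the dock:** the tray, bottle and slide box looked undisturbed in the last pictures, but I didn't measure their positions. The arm hid the slide box in the top view.
- **Gate at rest:** I didn't measure its speed directly. It had been let go for over a second by then.

No check failed or disagreed.

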